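# Put a macaron into its quarter of the turning-lid caddy

## Robot

A 6-joint arm with a two-finger parallel gripper is mounted at the origin on the work surface. World frame = base frame: x ahead of the robot, y to its left, z up, the work surface at z = 0. Lengths are in m, angles in degrees, forces in N, time in s.
With the tool pointing down it reaches from about 0.3 to 0.75 m from the base axis. Payload 8.5 kg.
Tool frame: the origin (TCP) lies between the finger pads; the fingertips stand 8 mm ahead of it and the grasp point (between the pads) lies 11 mm behind it; y points along the fingers, z is the direction in which the jaws open and shut, and the axes are right-handed (so a half turn about y gives the same grasp; the last joint's range is limited). The gripper opens to 85 mm and grips with 20 to 120 N. Pads are 22 mm wide; open, the fingers measure 114 mm over their backs; the gripper's body (76 mm by 85 mm) begins 54 mm behind the grasp point. The pads swing forward as they close: fully open they stand 13 mm farther back than shut.
Start: joints at [-89.284, 21.807, 74.336, -0, 83.858, -12.336], TCP at [0.124, -0.536, 0.203] pointing down, gripper open.
Joint ranges: [-178.18, 178.18], [-50.72, 133.34], [12.68, 142.11], [-81.47, 261.47], [9.98, 163.14], [-165.26, 165.26]. Speed limits (degrees/s): [136.94, 136.94, 180, 180, 180, 180].

## Interface

Orientations are given as a 3x3 rotation matrix whose columns are the frame's x, y, z axes.
In Python, from rig import env, get_image gives the robot as it stands.
- The arm moves only by the tool move_arm, never from a script. Its argument "targets" is one flat list of numbers, 6 for each row, row after row: the shift along the tool's x, y, z in mm, then the turn, a rotation vector about the tool's x, y, z in rad. A call has exactly 5 rows; each row shifts and turns the commanded pose from where the row before left it, along the tool's axes as they then stand; what a row does not reach is not made up. A row lasts 1/8 s, in which the tool goes at most 62.5 mm and 10.7 degrees, less where a joint would pass 70% of its speed; a pose out of reach is approached as far as the arm can. A call is refused whole if a number of a shift passes 62.5 or a number of a turn 0.188, either way. A call with a gripper value outside its range is refused whole. "hand" is the opening, from -1 (shut) to 1 (fully open), so that 0 is half open, set as the call begins (left out, the last holds). The fingers move at their own pace and stop on an object; "squeeze" is the grip in N (left out, the last holds). Time passes only in rows, so rows that do not move let the fingers close, or fill a call up. It gives the time, the measured TCP pose, the force and the opening at its end, in the units of the state.
- env.observe(): the state, without advancing time (a new reading comes with each control period).
- get_image(name): name is "scene" or "top" or "wrist"; returns a dict with "pixels" (400x640x3 uint8, red, green, blue), "z_map" (400x640 float32, m along the optical axis (not along the pixel's ray), 0 where there is no reading), "intrinsics" (3x3 intrinsics, pixels), "R" (3x3) and "t" (3): a world point X has camera coordinates R X + t; the wrist camera has in their place "mount" (4x4, takes a point from camera to tool coordinates, whose origin is the TCP and whose axes are the tool frame's). Camera axes: x right, y down, z forward; pixel columns grow to the right and rows downward; lengths in m; the calibration is good to about 2 mm. A picture is of the moment at which its call begins: read the wrist's pose just before it.
- env.close_job(): hands the job in, once; it reports no verdict.
The state is a dict: "time_s": time; "q": joint angles; "qvel": joint speeds; "joint_efforts": joint torques, N m; "position": TCP position; "tool_rot": TCP orientation; "ft_force": force on the tool from outside, world axes, zero at the start; "wrist_torque": the same for the moment, N m; "grip_width": finger opening in m.
Only numpy, scipy, OpenCV 4.12 (cv2) and the standard library are available. Lean on these libraries where they do the work, as an engineer would, in place of code of your own. Each camera call takes 0.05 s, during which the arm holds its last target.

## Task

Turn the blue lid of the round caddy by its brass knob until its opening stands over the compartment with the pink tag, and lay the pink macaron from the slate flat in that compartment, setting it down gently rather than dropping it. Then turn the lid back until it is fully shut, its opening squarely over the solid quarter with the black mark, and let go. Do not disturb the cup, the jar or the glass.

Things in the scene. Friction and masses are not known exactly. Their poses are not given: they have to be found in the camera images.
- drum: Fixed round caddy: brown base 300 mm across, 12 mm high, on it a white drum 232 mm across (224 inside), walls to 54 mm height. Origin on its axis at counter level, z up. Four quarters, 4 mm dividers at 45 degrees to its x, y axes: the one about +x is solid to 54 mm height; those about +y, -x, -y are empty compartments, floor at 20 mm height, round hub of 26 mm radius at the axis. Yaw varies.
- lid (a joint): Turn of the flat blue lid (232 mm across, 5 thick, top at 61 mm height), rad, counterclockwise from above positive. 0 = shut: opening over the drum's +x quarter; pi/2 over +y, pi over -x, -pi/2 over -y. Stops at -1.85 and 3.4. No spring; friction 0.1 N m (1.3 N at the knob). Opening: a 76 degree sector, 32 to 106 mm from the axis, wide enough for a hand that closes across the radius.
- lid_knob (a point): On the brass knob of the lid: a round upright pin, 20 mm diameter, 38 mm tall, on the lid 78 mm from the axis, opposite the opening. Point on its centre line, 22 mm above the lid's top (83 mm above the counter). The pin can turn between the fingers, so one grip carried in a circle round the drum's axis turns the lid as far as wanted; it may creep along the pads, so close along the circle where it must stop.
- lid_dot (a point): White dot 8 mm across on the lid's outer rim at the middle of the opening's width, 111 mm from the axis, on the lid's top (61 mm above the counter). The direction from the drum's axis to it is the direction of the opening.
- drum_shut_mark (a point): Black disc 22 mm across on the base at the solid quarter, 134 mm from the axis on the drum's +x axis, 15 mm above the counter. The lid is shut when the white dot points to it.
- tag_pink: Pink round tag, 30 mm across, 10 mm high, on the brown base 134 mm from the drum's axis, at the middle of one of the three compartments (which one varies). Origin at its underside, 12 mm above the counter. Its compartment lies between it and the axis; the middle to place at is 80 mm from the axis on that line.
- tag_green: The same in green, at another compartment.
- tag_yellow: The same in yellow, at the third compartment.
- slate: Dark grey fixed round slab, 130 mm across, 10 mm high; origin at the centre of its underside. The macaron starts lying on it.
- macaron: Pink macaron, a firm loose disc 42 mm across and 24 mm thick, 15 to 30 g; origin at the centre of its underside, z up along its axis. Starts lying flat.
- espresso_cup: White espresso cup, 64 mm across, 58 mm high, standing beside the work; origin under its centre. Not to be disturbed.
- sugar_jar: Amber jar with steel cap, 72 mm across, 100 mm high; origin under its centre. Not to be disturbed.
- glass: Teal tumbler, 60 mm across, 85 mm high; origin under its centre. Not to be disturbed.
Mind the look-alikes: they are no part of the job. Several things have the shape of the macaron; the one meant has the colours described above.

How it is judged (in metres and radians):
On the way, in this order (a step that is already met when the one before it is completed fails the run):
1. the lid's opening stands over the compartment with the pink tag (within about 0.2 rad) (horizontal distance between lid_dot and tag_pink below 0.033 m), for 0.2 s.
2. the macaron lies flat, released and at rest in the compartment with the pink tag (horizontal distance between macaron and tag_pink below 0.1 m and horizontal distance between macaron and drum below 0.096 m and ((angle between macaron's own z axis and vertical below 0.3 rad and z of macaron in the frame of drum below 0.026 m) or (angle between macaron's own z axis and vertical above 2.84 rad and z of macaron in the frame of drum below 0.05 m)) and linear speed of macaron below 0.03 m/s and contact force between the fingers and macaron below 0.05 N), for 0.2 s.
3. the lid is shut (value of joint lid between -0.12 and 0.12 rad and velocity of joint lid between -0.05 and 0.05 rad/s), for 0.2 s.
At the end, for the whole second after the job is handed in: The macaron lies flat (within 0.3 rad, either side up) and at rest on the floor of the compartment with the pink tag, within 96 mm of the caddy's axis and 100 mm of the pink tag; the lid is at rest within 0.12 rad of shut (all of step 2 and all of step 3); the robot touches nothing.
It fails at once if the espresso cup is moved by more than 30 mm or tipped (distance of espresso_cup from where it was at the start of the episode above 0.03 m or angle between espresso_cup's own z axis and vertical above 0.4 rad).
It fails at once if the sugar jar is moved by more than 30 mm or tipped (distance of sugar_jar from where it was at the start of the episode above 0.03 m or angle between sugar_jar's own z axis and vertical above 0.4 rad).
It fails at once if the glass is moved by more than 30 mm or tipped (distance of glass from where it was at the start of the episode above 0.03 m or angle between glass's own z axis and vertical above 0.4 rad).
It fails at once if the macaron is dropped or thrown (faster than 0.85 m/s with no finger on it: a fall of about 37 mm) (contact force between the fingers and macaron below 0.01 N and linear speed of macaron above 0.85 m/s).
It also fails if it takes over 67 s, if anything falls off the work surface, if the arm or the gripper's body presses on something with over 40 N, if the wrist force passes 120 N, or if a joint passes its speed limit or range.

## Working session

There is one attempt and no reset: what is moved stays moved. The work goes in short steps, Python scripts to look and compute and a tool call to move; the robot and the scene stay as the last step left them, time stands still between calls to the robot, and variables do not carry over. Pictures are saved under pics/ and viewed, and the job is handed in when it is done.

Besides the shell and the picture viewer there is one more tool, called after "Emit:" by a JSON object that holds its "fn" and its "kwargs", one argument or row to a line. move_arm: Moves the arm, as the interface text tells. Its arguments: {"type":"object","properties":{"targets":{"type":"array"},"hand":{"type":"number"},"squeeze":{"type":"number"}},"required":["targets"]}

```bash
ls; mkdir -p pics
cat > h.py <<'E'
import numpy as np,cv2
from rig import env,get_image
def save(n,im,crop=None,s=1):
    p=im["pixels"][:,:,::-1]
    if crop: p=p[crop[1]:crop[3],crop[0]:crop[2]]
    p=cv2.resize(p,None,fx=s,fy=s,interpolation=cv2.INTER_CUBIC); cv2.imwrite("pics/"+n,p)
def Rt(im,o=None):
    if "R" in im: return np.array(im["R"]),np.array(im["t"])
    M=np.array(im["mount"]);Rw=np.array(o["tool_rot"]).reshape(3,3);p=np.array(o["position"])
    Rc=Rw@M[:3,:3];c=Rw@M[:3,3]+p
    return Rc.T,-Rc.T@c
def px(im,u,v,z,o=None):
    "ray to plane at height z"
    R,t=Rt(im,o);K=np.array(im["intrinsics"])
    d=R.T@np.linalg.solve(K,[u,v,1.]);c=-R.T@t
    return c+d*(z-c[2])/d[2]
def dep(im,u,v,o=None):
    R,t=Rt(im,o);K=np.array(im["intrinsics"])
    return R.T@(np.linalg.solve(K,[u,v,1.])*im["z_map"][int(v),int(u)]-t)
E
python3 - <<'E'
from h import *
o=env.observe();print(o)
for n in("scene","top","wrist"):
    im=get_image(n);save(n+"0.png",im);np.save("pics/%s0.npy"%n,im,allow_pickle=True)
    print(n,Rt(im,o))
E
```

```text
pics
{'time_s': 0.0, 'q': array([-8.92857068e+01,  2.18395780e+01,  7.43864004e+01,  6.26770913e-04,
        8.38589436e+01, -1.23353401e+01]), 'qvel': array([ 0.04207871,  0.07079689,  0.03354337,  0.09612463, -0.0025086 ,
       -0.05027095]), 'joint_efforts': array([ 2.49334498e-04, -4.48460269e+01, -2.31278104e+01, -1.83874768e-04,
        4.72597589e-03, -7.72488761e-06]), 'position': array([ 0.12418775, -0.53543591,  0.20201536]), 'tool_rot': array([[-9.74175099e-01, -7.60177912e-06,  2.25793880e-01],
       [-2.25793642e-01,  1.48218915e-03, -9.74174027e-01],
       [-3.27263782e-04, -9.99998902e-01, -1.44562819e-03]]), 'ft_force': array([-1.01507537, -0.0930722 ,  0.7864897 ]), 'wrist_torque': array([-0.01526533, -0.03729529, -0.00617494]), 'grip_width': 0.08536638520254779}
scene (array([[ 0.60090043,  0.79925535, -0.01046679],
       [ 0.60341654, -0.46217387, -0.64983367],
       [-0.52422051,  0.3841695 , -0.76000438]]), array([-0.3488491 , -0.24816818,  1.57602447]))
top (array([[ 0.15283829, -0.98823544,  0.00558238],
       [-0.96622575, -0.1506155 , -0.20909989],
       [ 0.20748071,  0.02656463, -0.97787835]]), array([-0.03847259,  0.54251596,  0.82474093]))
wrist (array([[ 2.25580602e-01, -9.74224182e-01, -7.96538156e-04],
       [-9.39206430e-01, -2.17689373e-01,  2.65523294e-01],
       [-2.58852612e-01, -5.91487908e-02, -9.64104116e-01]]), array([-0.5498726 , -0.03645955,  0.37941504]))
```

View pics/top0.png

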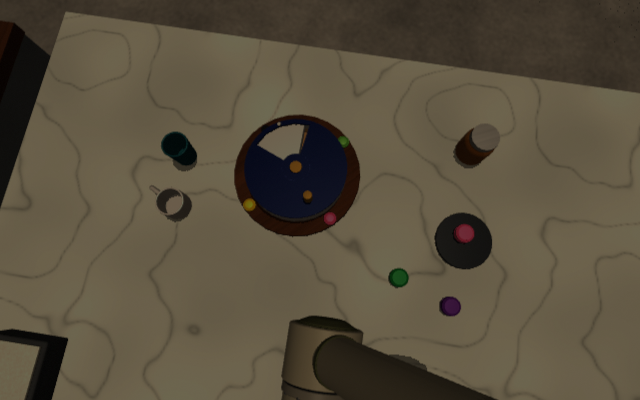

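View pics/scene0.png

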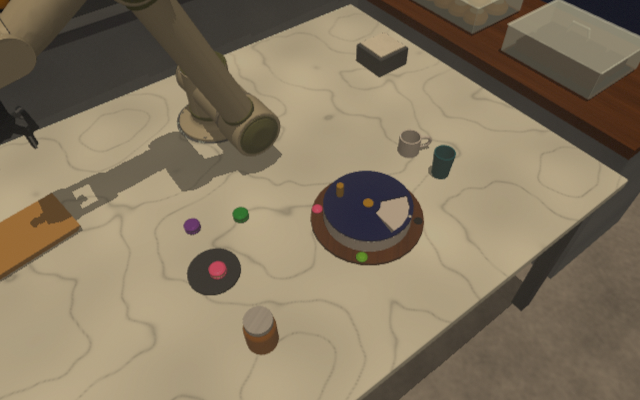

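View pics/wrist0.png

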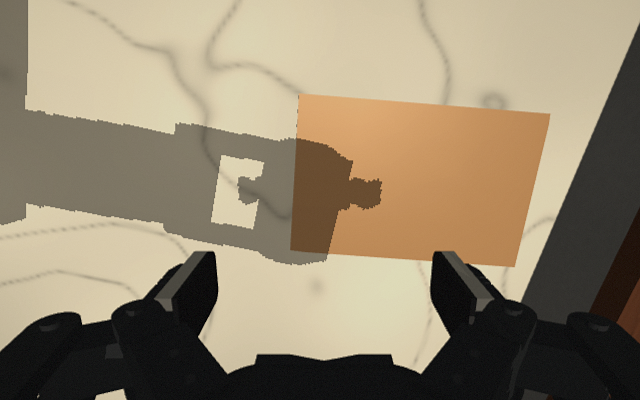

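Run:
```python
from h import *
im=np.load("pics/top0.npy",allow_pickle=True).item()
save("t1.png",im,(225,105,370,245),5)
save("t2.png",im,(425,115,505,275),3.7)
im=np.load("pics/scene0.npy",allow_pickle=True).item()
save("s1.png",im,(300,160,435,270),5)
```

```text
(no output)
```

View pics/t1.png

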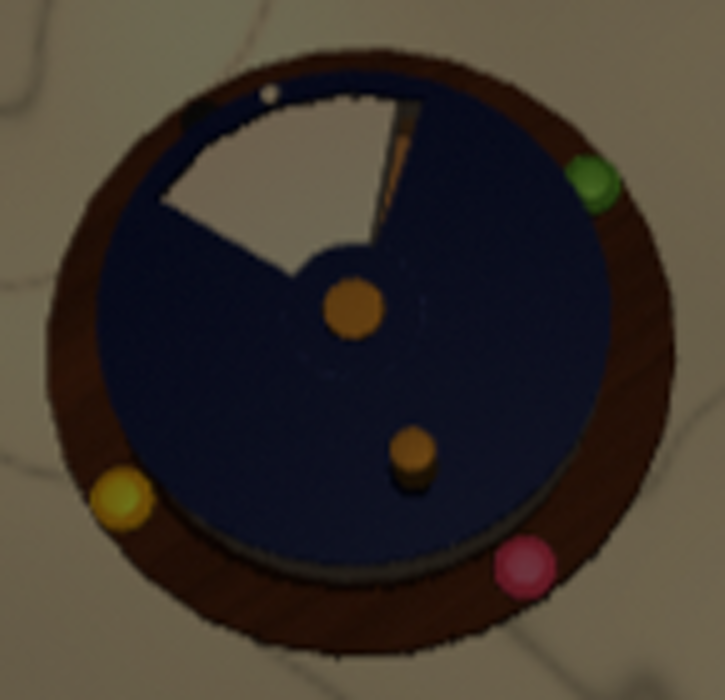

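View pics/t2.png

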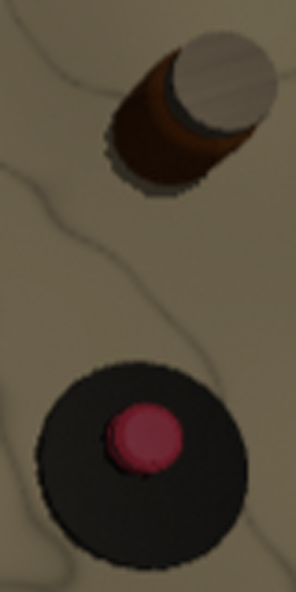

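View pics/s1.png

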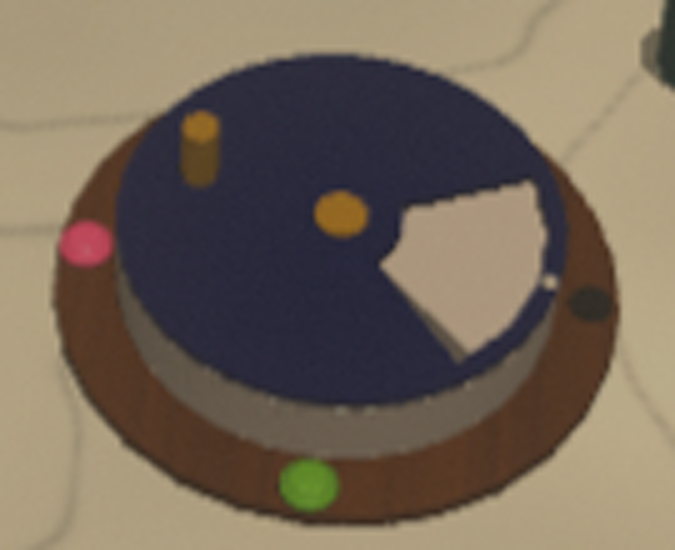

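Run:
```python
from h import *
T=np.load("pics/top0.npy",allow_pickle=True).item()
S=np.load("pics/scene0.npy",allow_pickle=True).item()
print('T K',T["intrinsics"])
t=lambda a,b,z:px(T,225+a/5-.4,105+b/5-.4,z)
s=lambda a,b,z:px(S,300+a/5-.4,160+b/5-.4,z)
for n,z,a,b in(("hub",.063,(354,308),(341,214)),("dot",.061,(270,95),(550,283)),("mark",.015,(198,112),(591,304)),("pink",.022,(525,566),(86,243)),("green",.022,(593,184),(309,485)),("yellow",.022,(122,498),None),("knobtop",.099,(413,444),(201,127))):
    print(n,t(*a,z),s(*b,z) if b else'')
print("lid fit top L/R", t(97,310,.061),t(610,310,.061))
print("base", t(48,345,.012),t(674,350,.012),t(362,48,.012),t(355,656,.012))
u=lambda a,b,z:px(T,425+a/3.7-.4,115+b/3.7-.4,z)
print("macaron top",u(146,437,.034),"slate",u(142,467,.01),"jar",u(225,82,.1))
print("mac scene",px(S,217,267,.034), "mac depth",dep(T,464,232))
print("jar scene",px(S,258,320,.1))
print("glass/cup", px(T,175,142,.085),px(T,174,207,.0), px(T,170,197,.058),px(S,410,138,.058),px(S,444,152,.085))
```

```text
T K [[397.49506827   0.         324.67985093]
 [  0.         397.49506827 200.96503261]
 [  0.           0.           1.        ]]
hub [0.60960792 0.12225804 0.063     ] [0.60971818 0.12386296 0.063     ]
dot [0.70507945 0.17792455 0.061     ] [0.70661289 0.17918466 0.061     ]
mark [0.70954652 0.21917542 0.015     ] [0.70706617 0.21591146 0.015     ]
pink [0.51229371 0.02902229 0.022     ] [0.5183697  0.02735195 0.022     ]
green [0.70006613 0.02471569 0.022     ] [0.70725373 0.02362287 0.022     ]
yellow [0.51512916 0.21731442 0.022     ] 
knobtop [0.54368561 0.0832237  0.099     ] [0.54373213 0.08353521 0.099     ]
lid fit top L/R [0.59140957 0.23651232 0.061     ] [0.62708312 0.00843075 0.061     ]
base [0.58413001 0.26829842 0.012     ] [ 0.6275003  -0.02512289  0.012     ] [0.75600017 0.14667407 0.012     ] [0.46067038 0.09984126 0.012     ]
macaron top [ 0.52314081 -0.27459209  0.034     ] slate [ 0.50848992 -0.28166297  0.01      ] jar [ 0.7293419  -0.28187126  0.1       ]
mac scene [ 0.52638772 -0.27513846  0.034     ] mac depth [ 0.52502552 -0.27487883  0.03236195]
jar scene [ 0.73407179 -0.28102436  0.1       ]
glass/cup [0.61704354 0.39232163 0.085     ] [0.48518418 0.39510647 0.        ] [0.49793033 0.38554347 0.058     ] [0.49621592 0.38107179 0.058     ] [0.61291188 0.39322958 0.085     ]
```

```bash
cat >> h.py <<'E'
def go(x,y,z,yaw):
    o=env.observe();R=np.array(o["tool_rot"]).reshape(3,3);p=np.array(o["position"])
    cy=np.degrees(np.arctan2(R[1,2],R[0,2]))
    d=np.array([x,y,z])-p
    dy=(yaw-cy+180)%360-180
    c,s=np.cos(np.radians(dy)),np.sin(np.radians(dy))
    R2=np.array([[c,-s,0],[s,c,0],[0,0,1]])@R
    print("t",o["time_s"],"p",p.round(4),"yaw",cy.round(2),"q6",o["q"][5].round(1),"w",o["grip_width"],"F",o["ft_force"].round(2))
    print("turn about y: %.4f rad"%-np.radians(dy)," shift now-axes",(R.T@d*1e3).round(1)," after-turn axes",(R2.T@d*1e3).round(1))
E
python3 -c "
from h import *
go(.543,.0835,.17,-59.5)"
```

```text
t 0.15 p [ 0.1242 -0.5356  0.2022] yaw -76.95 q6 -12.3 w 0.08547390063343946 F [ 0.49  0.78 -0.61]
turn about y: -0.3045 rad  shift now-axes [-547.8   32.8 -508.5]  after-turn axes [-675.    32.6 -320.8]
```

Emit:
{"fn": "move_arm", "kwargs": {
  "targets": [0,0,0,0,-0.152,0,0,0,0,0,-0.152,0,-50,2.5,-24,0,0,0,-50,2.5,-24,0,0,0,-50,2.5,-24,0,0,0],
  "hand": 0.1
}}

```text
time_s: 0.78
position: [0.2176, -0.3961, 0.1948]
tool_rot: [[-0.862, 0.0, 0.507], [-0.507, 0.0, -0.862], [-0.0, -1.0, -0.0]]
ft_force: [1.0, -0.9, -0.7]
grip_width: 0.047
```

Emit:
{"fn": "move_arm", "kwargs": {
  "targets": [-50,2.5,-24,0,0,0,-50,2.5,-24,0,0,0,-50,2.5,-24,0,0,0,-50,2.5,-24,0,0,0,-50,2.5,-24,0,0,0]
}}

```text
time_s: 1.4
position: [0.3723, -0.1658, 0.1826]
tool_rot: [[-0.862, 0.0, 0.507], [-0.507, -0.0, -0.862], [-0.0, -1.0, 0.0]]
ft_force: [0.0, -0.1, -1.0]
grip_width: 0.0471
```

Emit:
{"fn": "move_arm", "kwargs": {
  "targets": [-50,2.5,-24,0,0,0,-50,2.5,-24,0,0,0,-50,2.5,-24,0,0,0,-50,2.5,-24,0,0,0,0,0,0,0,0,0]
}}

```text
time_s: 2.02
position: [0.4961, 0.0194, 0.1719]
tool_rot: [[-0.86, -0.001, 0.511], [-0.511, 0.001, -0.86], [0.0, -1.0, -0.001]]
ft_force: [0.0, -1.1, 0.2]
grip_width: 0.047
```

```bash
python3 -c "
from h import *
go(.543,.0835,.12,-59.5)
o=env.observe();im=get_image('wrist');save('w1.png',im)
# predicted knob-top pixel
R,t=Rt(im,o);K=np.array(im['intrinsics'])
for P in([.543,.0835,.099],[.6095,.1228,.063]):
  c=K@(R@np.array(P)+t);print(c[:2]/c[2])
"
```

```text
t 2.025 p [0.4961 0.0194 0.1719] yaw -59.26 q6 47.8 w 0.04696798128323705 F [ 0.01 -1.06  0.23]
turn about y: 0.0041 rad  shift now-axes [-73.   51.9 -31.1]  after-turn axes [-72.9  51.9 -31.4]
[276.622272    85.13781268]
[279.58880695 -29.19758382]
```

View pics/w1.png

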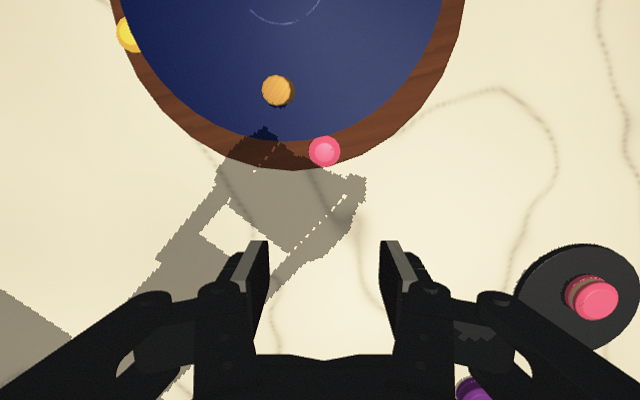

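```bash
python3 -c "
from h import *
o=env.observe();im=get_image('wrist')
print(o['q'].round(1))
for uv in((275.5,90),(324,151)): print(px(im,*uv,.099,o),px(im,*uv,.022,o))
"
```

```text
[-11.6  17.9  85.7  -0.   76.4  47.7]
[0.53927244 0.08104137 0.099     ] [0.53535929 0.09030835 0.022     ]
[0.52084933 0.03293016 0.099     ] [0.51117015 0.0271394  0.022     ]
```

```bash
python3 -c "
from h import *
go(.5418,.083,.075,-59.5)"
```

```text
t 2.125 p [0.495  0.0169 0.1722] yaw -59.46 q6 47.7 w 0.04689675744301072 F [-0.5   0.27  0.18]
turn about y: 0.0006 rad  shift now-axes [-73.9  97.2 -33.1]  after-turn axes [-73.9  97.2 -33.1]
```

Emit:
{"fn": "move_arm", "kwargs": {
  "targets": [-20,10,-10,0,0,0,-20,10,-10,0,0,0,-20,10,-10,0,0,0,0,0,0,0,0,0,0,0,0,0,0,0]
}}

```text
time_s: 2.75
position: [0.5315, 0.0718, 0.143]
tool_rot: [[-0.863, 0.0, 0.506], [-0.506, -0.0, -0.863], [0.0, -1.0, 0.0]]
ft_force: [-0.3, -0.8, 0.9]
grip_width: 0.0473
```

```bash
python3 -c "
from h import *
go(.5418,.083,.075,-59.5)
im=get_image('wrist');save('w2.png',im)
np.save('pics/w2.npy',[im,env.observe()],allow_pickle=True)"
```

```text
t 2.75 p [0.5315 0.0718 0.143 ] yaw -59.6 q6 54.7 w 0.047284847036158706 F [-0.25 -0.75  0.89]
turn about y: -0.0018 rad  shift now-axes [-14.6  68.   -4.5]  after-turn axes [-14.6  68.   -4.4]
```

View pics/w2.png

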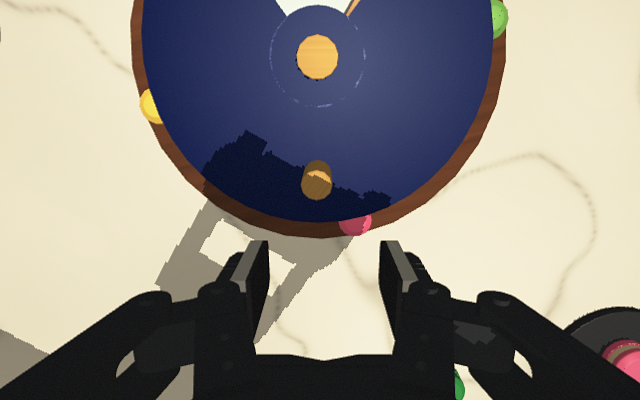

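```bash
python3 -c "
from h import *
im,o=np.load('pics/w2.npy',allow_pickle=True)
R,t=Rt(im,o);K=np.array(im['intrinsics'])
print('cam',-R.T@t)
for P in([.5418,.083,.099],[.5418,.083,.061],[.6095,.1228,.063]):
  c=K@(R@np.array(P)+t);print(c[:2]/c[2])
print(px(im,317.5,57,.063,o))
save('w2c.png',im,(270,150,360,210),8)
"
```

```text
cam [0.58779209 0.10516141 0.31618046]
[316.74907352 181.93861887]
[317.68403596 169.98568094]
[316.96034699  53.94234377]
[0.60803993 0.12154008 0.063     ]
```

View pics/w2c.png

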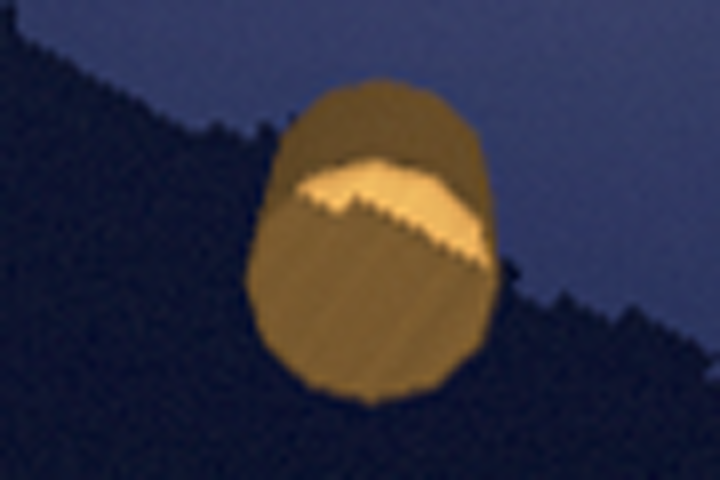

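Emit:
{"fn": "move_arm", "kwargs": {
  "targets": [-7,10,-2,0,0,0,-7,18,-2,0,0,0,0,20,0,0,0,0,0,20,0,0,0,0,0,0,0,0,0,0]
}}

```text
time_s: 3.42
position: [0.541, 0.0835, 0.0732]
tool_rot: [[-0.862, -0.003, 0.507], [-0.507, 0.0, -0.862], [0.003, -1.0, -0.002]]
ft_force: [-0.5, -1.0, -0.4]
grip_width: 0.0473
```

Emit:
{"fn": "move_arm", "kwargs": {
  "targets": [0,0,0,0,0,0,0,0,0,0,0,0,0,0,0,0,0,0,0,0,0,0,0,0,0,0,0,0,0,0],
  "hand": -1,
  "squeeze": 40
}}

```text
time_s: 4.05
position: [0.5419, 0.0835, 0.0747]
tool_rot: [[-0.862, 0.0, 0.507], [-0.507, -0.0, -0.862], [-0.0, -1.0, 0.0]]
ft_force: [-0.3, 0.7, 0.4]
grip_width: -0.0
```

```bash
python3 -c "
from h import *
go(.541,.0825,.075,-59.5)
o=env.observe();d=o['position'][:2]-np.array([.609,.1223]);print(np.hypot(*d),np.degrees(np.arctan2(d[1],d[0]))%360)"
```

```text
t 4.05 p [0.5419 0.0835 0.0747] yaw -59.53 q6 55.9 w -1.1896413120901542e-05 F [-0.32  0.7   0.38]
turn about y: -0.0005 rad  shift now-axes [ 1.3 -0.3  0.4]  after-turn axes [ 1.3 -0.3  0.4]
0.07751623848320843 210.02544886275604
```

```bash
python3 -c "
from h import *
im=get_image('wrist');save('w3.png',im)
im=get_image('scene');save('s3.png',im,(280,120,440,270),4)"
```

```text
(no output)
```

View pics/w3.png

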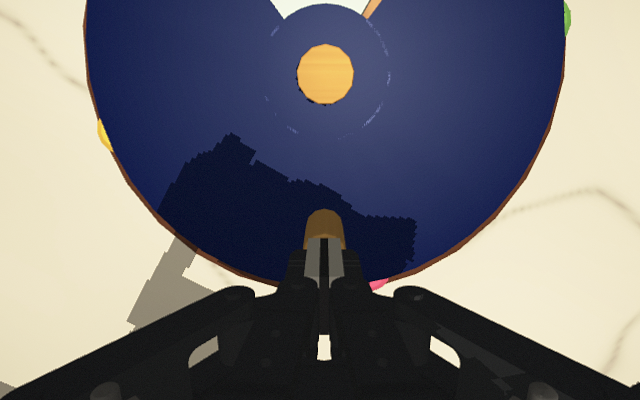

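View pics/s3.png

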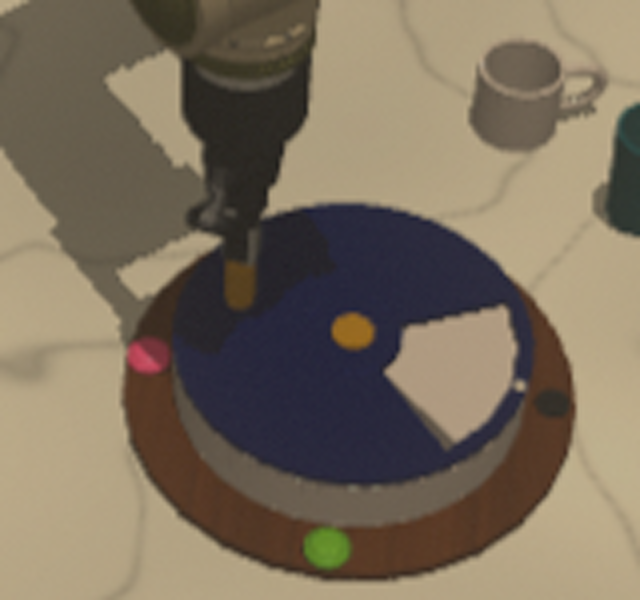

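```bash
python3 -c "
from h import *
o=env.observe();im=get_image('wrist')
print(o['position'])
for u,v in((324,215),(324,225),(324,232),(313,245),(313,270),(335,245),(335,270),(324,245)): print(u,v,dep(im,u,v,o).round(4))
save('w3c.png',im,(260,180,390,350),4)
im=get_image('scene');save('s3c.png',im,(310,150,370,210),10)
for u,v in((339,187),(340,192),(341,180),(337,180)): print(u,v,dep(im,u,v).round(4))
"
```

```text
[0.54183982 0.08353617 0.0746451 ]
324 215 [0.5492 0.0879 0.0775]
324 225 [0.5486 0.0875 0.0903]
324 232 [0.5484 0.0874 0.0986]
313 245 [0.5479 0.0922 0.1178]
313 270 [0.5482 0.0916 0.1387]
335 245 [0.5522 0.0846 0.1174]
335 270 [0.5519 0.0853 0.1387]
324 245 [0.5495 0.0881 0.1163]
339 187 [0.5447 0.0803 0.0944]
340 192 [0.5501 0.0796 0.0803]
341 180 [0.5543 0.0784 0.1307]
337 180 [0.5724 0.0511 0.165 ]
```

View pics/s3c.png

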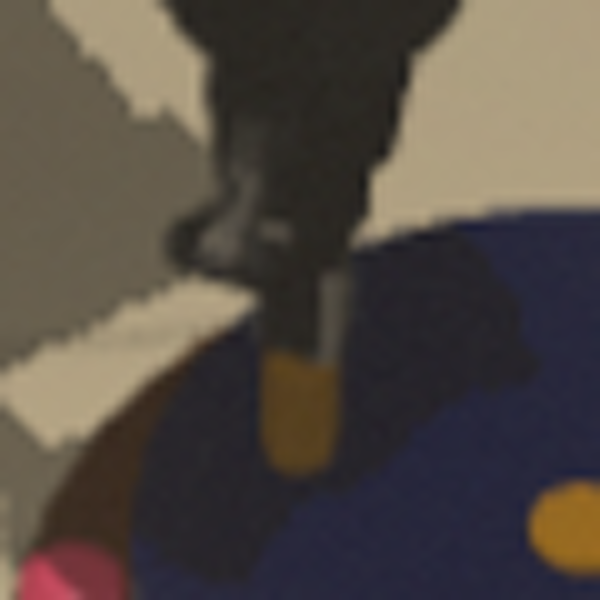

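View pics/w3c.png

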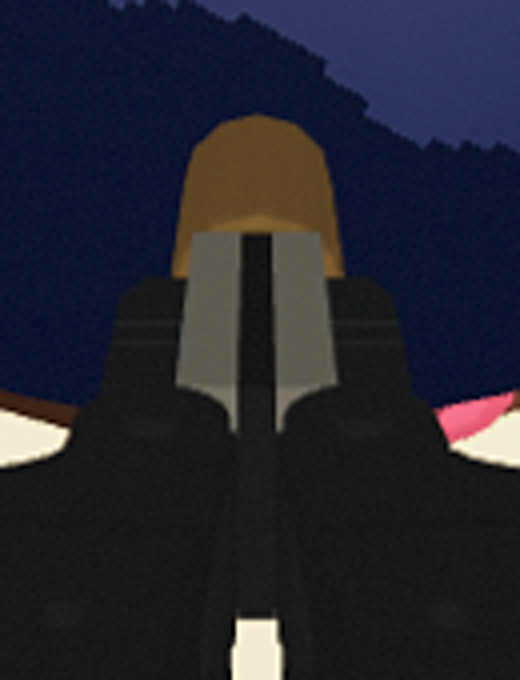

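```bash
python3 -c "
from h import *
def tool(im,u,v):
    K=np.array(im['intrinsics']);M=np.array(im['mount']);p=np.linalg.solve(K,[u,v,1.])*im['z_map'][v,u];return (M[:3,:3]@p+M[:3,3])*1e3
im=get_image('wrist')
for v in range(234,300,6): print(v,tool(im,313,v).round(1),tool(im,324,v).round(1))
im=np.load('pics/wrist0.npy',allow_pickle=True).item()
print('open');
for u,v in((210,255),(205,265),(200,280),(190,290),(440,255),(455,270)): print(u,v,tool(im,u,v).round(1))
im,o=np.load('pics/w2.npy',allow_pickle=True)
print('half');
for u,v in((265,243),(265,260),(262,280),(255,310),(385,245),(395,270),(250,250)): print(u,v,tool(im,u,v).round(1))
S=get_image('scene')
for v in range(176,198,2): print(v,dep(S,339,v).round(4),dep(S,342,v).round(4))
print(np.array(im['mount']))
"
```

```text
234 [ -7.  -24.9  -4.9] [ -7.4 -25.8  -0. ]
240 [ -9.8 -38.5  -4.5] [ -9.4 -37.5  -0. ]
246 [ -9.5 -43.8  -4.3] [ -9.4 -43.7  -0. ]
252 [ -9.2 -48.8  -4.2] [ -9.3 -49.1  -0.1]
258 [ -9.  -53.5  -4.1] [ -9.1 -53.8  -0.1]
264 [ -9.4 -59.2  -3.9] [ -8.9 -58.2  -0.1]
270 [ -9.6 -64.1  -3.8] [ -9.6 -64.1  -0.1]
276 [ -9.3 -67.8  -3.7] [ -8.6 -66.4  -0.1]
282 [-10.2 -73.2  -3.5] [ -7.4 -68.2  -0.1]
288 [ -65.4 -173.    -0.2] [ -4.7 -67.3  -0.1]
294 [-10.  -79.9  -3.3] [ -2.4 -67.2  -0.1]
open
210 255 [ -8.1 -49.  -42.5]
205 265 [ -6.9 -54.8 -42.6]
200 280 [ -4.1 -60.8 -42.7]
190 290 [ -6.4 -71.3 -42.2]
440 255 [ -9.5 -52.1  43.1]
455 270 [ -9.5 -63.8  44.5]
half
265 243 [ -8.5 -38.4 -23.9]
265 260 [ -3.1 -42.8 -23.5]
262 280 [  1.2 -51.1 -23.5]
255 310 [  4.7 -65.6 -23.6]
385 245 [ -9.6 -43.2  23.8]
395 270 [ -9.6 -64.2  23.7]
250 250 [ -9.3 -47.2 -28.2]
176 [0.5709 0.0582 0.1731] [0.5602 0.0764 0.1518]
178 [0.5733 0.0563 0.1694] [0.5531 0.0824 0.1344]
180 [0.5712 0.0582 0.1591] [0.5537 0.0821 0.1278]
182 [0.5495 0.076  0.1206] [0.5533 0.0826 0.1196]
184 [0.5542 0.0723 0.1199] [0.5543 0.082  0.1133]
186 [0.5467 0.0785 0.1013] [0.5517 0.0843 0.1018]
188 [0.551  0.0752 0.0997] [0.5515 0.0847 0.0936]
190 [0.5491 0.0769 0.0891] [0.5526 0.084  0.0874]
192 [0.5525 0.0743 0.0862] [0.5514 0.0851 0.0776]
194 [0.551  0.0756 0.076 ] [0.5527 0.0843 0.0714]
196 [0.551  0.0758 0.0678] [0.5514 0.0855 0.0614]
[[ 2.17877669e-04  9.63975362e-01  2.65991456e-01 -6.54330036e-02]
 [-3.87719317e-04 -2.65991361e-01  9.63975335e-01 -1.73001464e-01]
 [ 9.99999901e-01 -3.13158724e-04  3.15798291e-04 -2.03357657e-04]
 [ 0.00000000e+00  0.00000000e+00  0.00000000e+00  1.00000000e+00]]
```

The camera depth (wrist and scene) shows the fingertips about 37 mm *behind* the reported TCP, not 8 mm ahead. The jaws closed above the knob, so I'll open and go 43 mm lower, watching force.

Emit:
{"fn": "move_arm", "kwargs": {
  "targets": [0,0,0,0,0,0,0,0,0,0,0,0,0,0,0,0,0,0,0,5,0,0,0,0,0,5,0,0,0,0],
  "hand": 0.1
}}

```text
time_s: 4.97
position: [0.5417, 0.0835, 0.0642]
tool_rot: [[-0.862, -0.0, 0.507], [-0.507, 0.0, -0.862], [0.0, -1.0, -0.0]]
ft_force: [-0.5, -0.4, 1.2]
grip_width: 0.0466
```

Emit:
{"fn": "move_arm", "kwargs": {
  "targets": [0,8,0,0,0,0,0,8,0,0,0,0,0,8,0,0,0,0,0,5,0,0,0,0,0,3,0,0,0,0]
}}

```text
time_s: 5.6
position: [0.5418, 0.0835, 0.0323]
tool_rot: [[-0.862, -0.0, 0.507], [-0.507, 0.0, -0.862], [0.0, -1.0, -0.0]]
ft_force: [-0.4, 0.8, 0.2]
grip_width: 0.047
```

```bash
python3 -c "
from h import *
go(.541,.0825,.032,-59.5)
im=get_image('wrist');save('w4.png',im)"
```

```text
t 5.6 p [0.5418 0.0835 0.0323] yaw -59.53 q6 55.9 w 0.04702726969210716 F [-0.38  0.77  0.24]
turn about y: -0.0006 rad  shift now-axes [1.2 0.3 0.5]  after-turn axes [1.2 0.3 0.5]
```

View pics/w4.png

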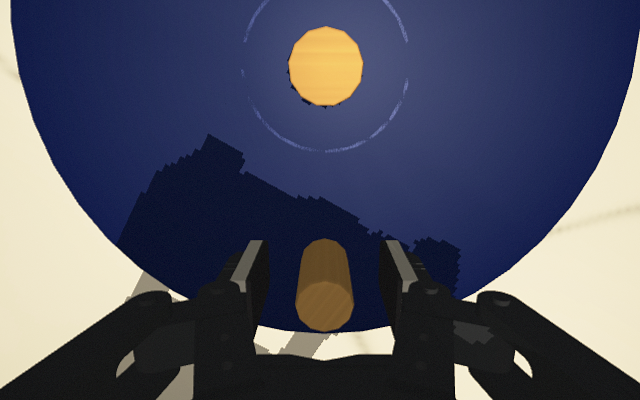

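```bash
python3 -c "
from h import *
o=env.observe();im=get_image('wrist')
print(px(im,325,306,.099,o),px(im,325.5,66,.063,o))"
```

```text
[0.53990835 0.0821496  0.099     ] [0.60807837 0.12195856 0.063     ]
```

Emit:
{"fn": "move_arm", "kwargs": {
  "targets": [0,0,0,0,0,0,0,0,0,0,0,0,0,0,0,0,0,0,0,0,0,0,0,0,0,0,0,0,0,0],
  "hand": -1,
  "squeeze": 40
}}

```text
time_s: 6.32
position: [0.542, 0.0835, 0.033]
tool_rot: [[-0.862, 0.001, 0.507], [-0.507, -0.0, -0.862], [-0.0, -1.0, 0.0]]
ft_force: [-0.9, -0.4, 5.5]
grip_width: 0.0193
```

Emit:
{"fn": "move_arm", "kwargs": {
  "targets": [-0.4,0,7.7,0,-0.1,0,-1.1,0,13,0,-0.17,0,-1.1,0,13,0,-0.17,0,-1.1,0,13,0,-0.17,0,-1.1,0,13,0,-0.17,0]
}}

```text
time_s: 6.95
position: [0.5889, 0.0474, 0.0329]
tool_rot: [[-0.251, 0.0, 0.968], [-0.968, -0.001, -0.251], [0.0, -1.0, 0.001]]
ft_force: [-0.1, 0.1, 4.8]
grip_width: 0.0191
```

```bash
cat >> h.py <<'E'
def rel(ax=(.6087,.1223)):
    o=env.observe();d=o["position"][:2]-np.array(ax);R=np.array(o["tool_rot"]).reshape(3,3)
    print("t",o["time_s"],"r %.4f ang %.1f"%(np.hypot(*d),np.degrees(np.arctan2(d[1],d[0]))%360),"tool x ang %.1f"%(np.degrees(np.arctan2(R[1,0],R[0,0]))%360),"z",o["position"][2].round(4),"F",o["ft_force"].round(1),"w",o["grip_width"].round(4),"q",o["q"].round(0))
E
python3 -c "
from h import *
rel()
im=get_image('wrist');save('w5.png',im)"
```

```text
Traceback (most recent call last):
  File "h.py", line 31, in rel
    print("t",o["time_s"],"r %.4f ang %.1f"%(np.hypot(*d),np.degrees(np.arctan2(d[1],d[0]))%360),"tool x ang %.1f"%(np.degrees(np.arctan2(R[1,0],R[0,0]))%360),"z",o["position"][2].round(4),"F",o["ft_force"].round(1),"w",o["grip_width"].round(4),"q",o["q"].round(0))
                                                                                                                                                                                                                            ^^^^^^^^^^^^^^^^^^^^^
AttributeError: 'float' object has no attribute 'round'
```

Emit:
{"fn": "move_arm", "kwargs": {
  "targets": [-1.1,0,13,0,-0.17,0,-1.1,0,13,0,-0.17,0,-1.1,0,13,0,-0.17,0,-1.1,0,13,0,-0.17,0,-1.1,0,13,0,-0.17,0]
}}

```text
time_s: 7.58
position: [0.6523, 0.0576, 0.033]
tool_rot: [[0.561, 0.002, 0.828], [-0.828, -0.001, 0.561], [0.002, -1.0, 0.001]]
ft_force: [2.4, -2.0, 3.3]
grip_width: 0.0191
```

Emit:
{"fn": "move_arm", "kwargs": {
  "targets": [-1.1,0,13,0,-0.17,0,-1.1,0,13,0,-0.17,0,-1.1,0,13,0,-0.17,0,-1.1,0,13,0,-0.17,0,-1.1,0,13,0,-0.17,0]
}}

```text
time_s: 8.2
position: [0.6865, 0.1121, 0.033]
tool_rot: [[0.992, 0.005, 0.125], [-0.125, -0.001, 0.992], [0.005, -1.0, 0.0]]
ft_force: [6.1, -1.6, 2.5]
grip_width: 0.0192
```

```bash
sed -i 's/o\["grip_width"\].round(4)/o["grip_width"]/' h.py
python3 -c "
from h import *
rel()
im=get_image('wrist');save('w5.png',im)
im=get_image('top');save('t5.png',im,(225,105,370,245),4)"
```

```text
t 8.2 r 0.0784 ang 352.5 tool x ang 352.8 z 0.033 F [ 6.1 -1.6  2.5] w 0.019180327720256803 q [ -0.  44.  62.  -0.  74. -83.]
```

View pics/w5.png

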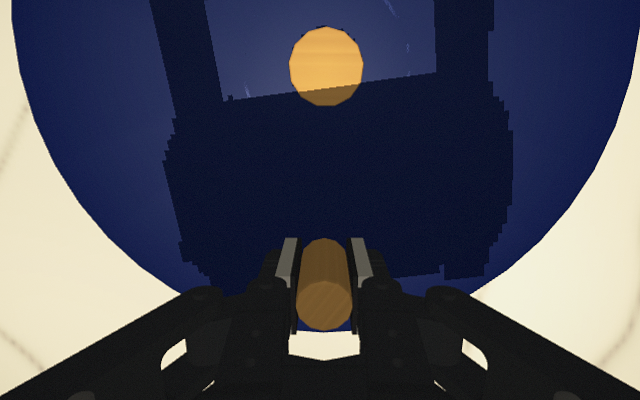

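View pics/t5.png

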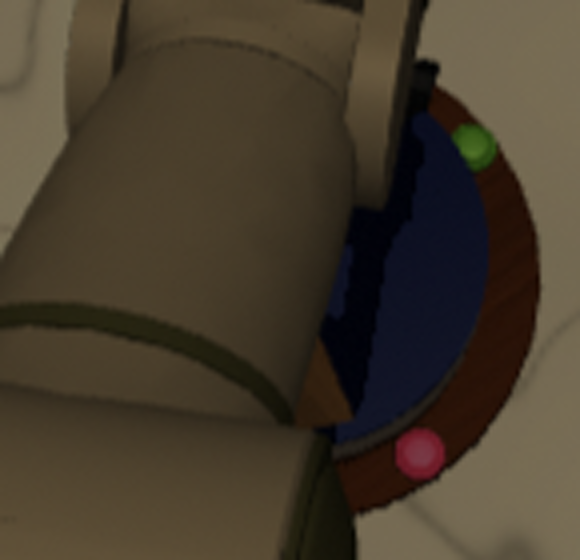

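Emit:
{"fn": "move_arm", "kwargs": {
  "targets": [-1,0,13,0,-0.17,0,-1,0,13,0,-0.17,0,-1,0,13,0,-0.17,0,-1,0,13,0,-0.17,0,-1,0,13,0,-0.17,0]
}}

```text
time_s: 8.93
position: [0.6678, 0.1739, 0.033]
tool_rot: [[0.748, 0.004, -0.664], [0.664, 0.001, 0.748], [0.004, -1.0, -0.002]]
ft_force: [4.5, 0.1, 3.4]
grip_width: 0.0191
```

Emit:
{"fn": "move_arm", "kwargs": {
  "targets": [-0.1,0,4,0,-0.05,0,0,0,0,0,0,0,0,0,0,0,0,0,0,0,0,0,0,0,0,0,0,0,0,0]
}}

```text
time_s: 9.55
position: [0.665, 0.1769, 0.033]
tool_rot: [[0.717, 0.003, -0.697], [0.697, 0.001, 0.717], [0.003, -1.0, -0.001]]
ft_force: [4.8, 2.9, 1.9]
grip_width: 0.019
```

```bash
python3 -c "
from h import *
rel()
im=get_image('wrist');save('w6.png',im)
im=get_image('scene');save('s6.png',im,(280,120,440,270),4)"
```

```text
t 9.55 r 0.0784 ang 44.1 tool x ang 44.2 z 0.033 F [4.8 2.9 1.9] w 0.019024449261278713 q [   5.   44.   63.    0.   73. -129.]
```

View pics/s6.png

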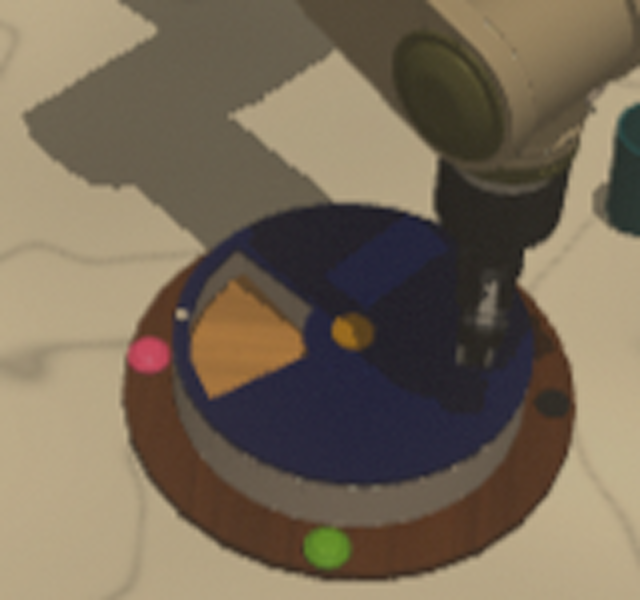

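```bash
python3 -c "
from h import *
S=np.load('pics/scene0.npy',allow_pickle=True).item()
f=lambda a,b,z:px(S,280+a/4-.4,120+b/4-.4,z)
d=f(181,314,.061);p=f(149,355,.022);m=f(553,403,.015);h=f(353,331,.063);print(d,p,m,h,np.linalg.norm(d[:2]-p[:2]))
for q in(d,p,m): print(np.degrees(np.arctan2(*(q-h)[1::-1])))
"
```

```text
[0.52973395 0.04591745 0.061     ] [0.51886162 0.02715331 0.022     ] [0.70702657 0.21613022 0.015     ] [0.60966906 0.12407298 0.063     ] 0.02168640750958796
-135.64493495933365
-133.13515902786688
43.39714740015208
```

Emit:
{"fn": "move_arm", "kwargs": {
  "targets": [0,0,0,0,0,0,0,0,0,0,0,0,0,-10,0,0,0,0,0,-30,0,0,0,0,0,-40,0,0,0,0],
  "hand": 0.1
}}

```text
time_s: 10.28
position: [0.6632, 0.176, 0.1134]
tool_rot: [[0.718, -0.002, -0.696], [0.696, -0.0, 0.718], [-0.001, -1.0, 0.001]]
ft_force: [0.3, -0.1, -0.1]
grip_width: 0.047
```

```bash
python3 -c "
from h import *
go(.525,-.275,.10,100)"
```

```text
t 10.275 p [0.6632 0.176  0.1134] yaw 134.13 q6 -129.1 w 0.047006819107453565 F [ 0.26 -0.09 -0.12]
turn about y: 0.5956 rad  shift now-axes [-413.2   13.7 -227.5]  after-turn axes [-214.4   13.3 -420.2]
```

Emit:
{"fn": "move_arm", "kwargs": {
  "targets": [0,0,0,0,0.149,0,0,0,0,0,0.149,0,0,0,0,0,0.149,0,0,0,0,0,0.149,0,-20,0,-40,0,0,0],
  "hand": 0.7
}}

```text
time_s: 10.9
position: [0.651, 0.1347, 0.1129]
tool_rot: [[0.985, 0.001, -0.175], [0.175, 0.0, 0.985], [0.001, -1.0, 0.0]]
ft_force: [0.6, -0.6, 0.6]
grip_width: 0.0729
```

Emit:
{"fn": "move_arm", "kwargs": {
  "targets": [-22,1,-43,0,0,0,-22,1,-43,0,0,0,-22,1,-43,0,0,0,-22,1,-43,0,0,0,-22,1,-43,0,0,0]
}}

```text
time_s: 11.52
position: [0.5793, -0.0991, 0.1084]
tool_rot: [[0.985, 0.001, -0.173], [0.173, -0.0, 0.985], [0.001, -1.0, -0.001]]
ft_force: [-0.1, -0.5, 0.2]
grip_width: 0.0725
```

Emit:
{"fn": "move_arm", "kwargs": {
  "targets": [-22,2,-43,0,0,0,-22,2,-43,0,0,0,-22,2,-43,0,0,0,-18,2,-36,0,0,0,0,0,0,0,0,0]
}}

```text
time_s: 12.15
position: [0.5249, -0.2771, 0.1]
tool_rot: [[0.985, 0.0, -0.17], [0.17, -0.001, 0.985], [0.0, -1.0, -0.001]]
ft_force: [0.0, 0.8, -0.8]
grip_width: 0.0724
```

```bash
python3 -c "
from h import *
go(.524,-.275,-.022,100)
o=env.observe();im=get_image('wrist');save('w7.png',im);np.save('pics/w7.npy',[im,o],allow_pickle=True);rel()"
```

```text
t 12.15 p [ 0.5249 -0.2771  0.1   ] yaw 99.77 q6 -139.0 w 0.07236431637605696 F [ 0.01  0.82 -0.76]
turn about y: -0.0040 rad  shift now-axes [ -0.6 122.    2.3]  after-turn axes [ -0.6 122.    2.3]
t 12.2 r 0.4064 ang 258.2 tool x ang 9.9 z 0.1 F [0.2 0.3 0.3] w 0.07256828580164143 q [ -39.   31.   76.    0.   73. -139.]
```

View pics/w7.png

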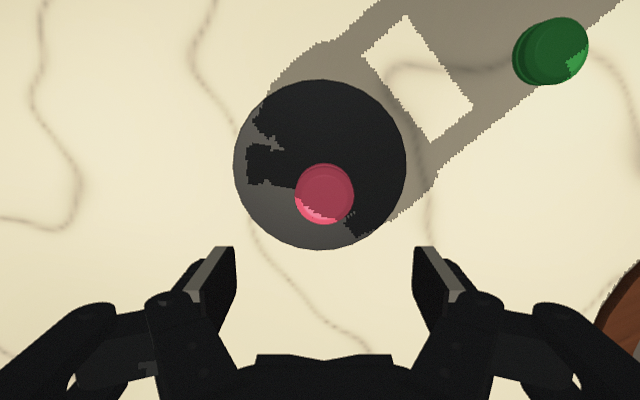

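```bash
python3 -c "
from h import *
im,o=np.load('pics/w7.npy',allow_pickle=True)
p=px(im,325,194.5,.034,o);print(p);go(*p[:2],-.022,100)
"
```

```text
[ 0.52087092 -0.27751642  0.034     ]
t 12.2 p [ 0.5254 -0.2755  0.1   ] yaw 99.86 q6 -139.0 w 0.07256828580164143 F [0.2  0.27 0.28]
turn about y: -0.0024 rad  shift now-axes [ -4.8 122.   -1.2]  after-turn axes [ -4.8 122.   -1.2]
```

Emit:
{"fn": "move_arm", "kwargs": {
  "targets": [-2,30,0,0,0,0,0,40,0,0,0,0,0,30,0,0,0,0,0,10,0,0,0,0,0,0,0,0,0,0]
}}

```text
time_s: 12.82
position: [0.5241, -0.2744, -0.01]
tool_rot: [[0.985, 0.0, -0.174], [0.174, 0.0, 0.985], [0.0, -1.0, 0.0]]
ft_force: [1.0, 0.5, 0.7]
grip_width: 0.0729
```

Emit:
{"fn": "move_arm", "kwargs": {
  "targets": [0,4,0,0,0,0,0,4,0,0,0,0,0,4,0,0,0,0,0,0,0,0,0,0,0,0,0,0,0,0]
}}

```text
time_s: 13.45
position: [0.5238, -0.275, -0.0223]
tool_rot: [[0.985, 0.0, -0.173], [0.173, -0.0, 0.985], [0.0, -1.0, -0.0]]
ft_force: [-0.7, 0.0, 0.8]
grip_width: 0.0726
```

```bash
python3 -c "
from h import *
rel()
im=get_image('wrist');save('w8.png',im)
"
```

```text
t 13.45 r 0.4063 ang 257.9 tool x ang 10.0 z -0.0223 F [-0.7  0.   0.8] w 0.07258620791355172 q [ -39.   40.   84.    0.   57. -139.]
```

View pics/w8.png

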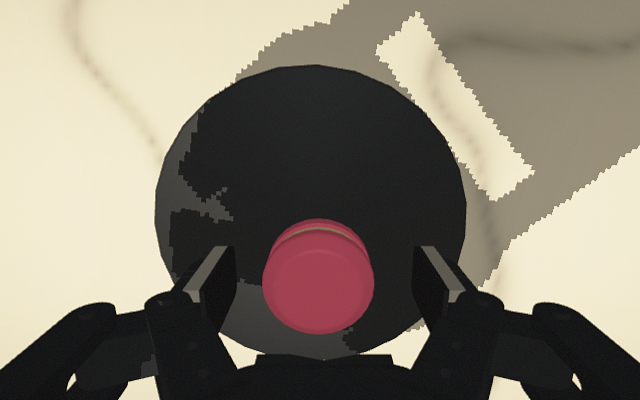

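```bash
python3 -c "
from h import *
o=env.observe();im=get_image('wrist')
p=px(im,318.5,278,.034,o);go(*p[:2],-.0235,100)
"
```

```text
t 13.55 p [ 0.5238 -0.275  -0.0222] yaw 99.98 q6 -139.1 w 0.07274475059847832 F [ 0.79  0.93 -0.36]
turn about y: -0.0004 rad  shift now-axes [-5.9  1.3 -2.3]  after-turn axes [-5.9  1.3 -2.3]
```

```bash
python3 -c "
from h import *
o=env.observe();im=get_image('wrist')
hsv=cv2.cvtColor(im['pixels'],cv2.COLOR_RGB2HSV)
m=((hsv[:,:,0]>165)|(hsv[:,:,0]<5))&(hsv[:,:,1]>120)
pts=np.array([dep(im,u,v,o) for v,u in zip(*np.nonzero(m))])
top=pts[pts[:,2]>np.percentile(pts[:,2],90)-.003]
print(len(pts),len(top),top.mean(0),top.min(0),top.max(0))
T=np.load('pics/top0.npy',allow_pickle=True).item()
hsv=cv2.cvtColor(T['pixels'],cv2.COLOR_RGB2HSV)
m=((hsv[:,:,0]>165)|(hsv[:,:,0]<5))&(hsv[:,:,1]>120);m[:,:440]=0;m[:,490:]=0;m[:210]=0;m[250:]=0
pts=np.array([dep(T,u,v) for v,u in zip(*np.nonzero(m))])
print(len(pts),pts.mean(0),pts.min(0),pts.max(0))
"
```

```text
10022 7573 [ 0.52069801 -0.27833411  0.03583426] [ 0.45621649 -0.29766761  0.03313037] [ 0.54164305 -0.25806347  0.15074178]
340 [ 0.52082283 -0.27175177  0.04014712] [ 0.35895514 -0.3050792   0.00801133] [0.55012237 0.02178239 0.9201511 ]
```

Emit:
{"fn": "move_arm", "kwargs": {
  "targets": [-3,1,-2,0,0,0,0,0,0,0,0,0,0,0,0,0,0,0,0,0,0,0,0,0,0,0,0,0,0,0]
}}

```text
time_s: 14.22
position: [0.5212, -0.2774, -0.0234]
tool_rot: [[0.985, 0.0, -0.173], [0.173, -0.0, 0.985], [0.0, -1.0, -0.0]]
ft_force: [-0.1, 0.7, -0.1]
grip_width: 0.0727
```

Emit:
{"fn": "move_arm", "kwargs": {
  "targets": [0,0,0,0,0,0,0,0,0,0,0,0,0,0,0,0,0,0,0,0,0,0,0,0,0,0,0,0,0,0],
  "hand": -1,
  "squeeze": 25
}}

```text
time_s: 14.85
position: [0.5229, -0.2788, -0.0203]
tool_rot: [[0.985, 0.005, -0.173], [0.173, -0.004, 0.985], [0.004, -1.0, -0.005]]
ft_force: [-0.6, 0.6, 21.0]
grip_width: 0.0407
```

```bash
python3 -c "
from h import *
rel()
im=get_image('wrist');save('w9.png',im)
"
```

```text
t 14.85 r 0.4102 ang 257.9 tool x ang 10.0 z -0.0203 F [-0.6  0.6 21. ] w 0.040666080417323114 q [ -40.   40.   84.    0.   56. -139.]
```

View pics/w9.png

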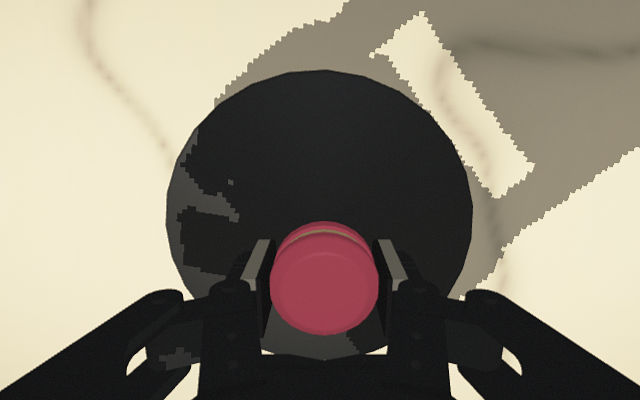

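Emit:
{"fn": "move_arm", "kwargs": {
  "targets": [0,-15,0,0,0,0,0,-30,0,0,0,0,0,-40,0,0,0,0,0,-40,0,0,0,0,0,0,0,0,0,0]
}}

```text
time_s: 15.52
position: [0.5222, -0.2783, 0.1048]
tool_rot: [[0.985, 0.005, -0.173], [0.173, -0.004, 0.985], [0.004, -1.0, -0.005]]
ft_force: [-0.0, 0.8, -0.6]
grip_width: 0.0405
```

```bash
python3 -c "
from h import *
u=np.radians(224.6);x,y=.6087+.077*np.cos(u),.1223+.077*np.sin(u);print(x,y)
go(x,y,.09,134.5)
im=get_image('wrist');save('w10.png',im)
"
```

```text
0.5538739944586932 0.06823421491937251
t 15.525 p [ 0.5222 -0.2783  0.1048] yaw 99.99 q6 -139.5 w 0.04054944400853148 F [-0.01  0.8  -0.57]
turn about y: -0.6023 rad  shift now-axes [ 91.2  13.6 335.8]  after-turn axes [265.4  14.8 225. ]
```

View pics/w10.png

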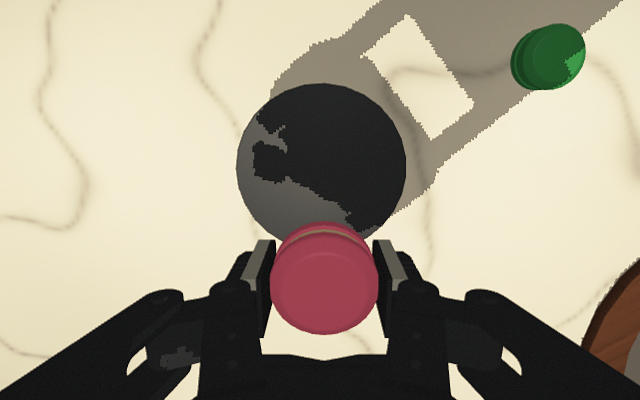

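Emit:
{"fn": "move_arm", "kwargs": {
  "targets": [6,0,20,0,0,0,12,0,42,0,0,0,12,0,46,0,0,0,12,0,46,0,0,0,12,0,46,0,0,0]
}}

```text
time_s: 16.2
position: [0.5386, -0.0682, 0.1004]
tool_rot: [[0.985, -0.003, -0.174], [0.174, 0.001, 0.985], [-0.002, -1.0, 0.002]]
ft_force: [0.2, 0.2, -0.5]
grip_width: 0.0411
```

Emit:
{"fn": "move_arm", "kwargs": {
  "targets": [12,0,46,0,0,0,12,0,46,0,0,0,13,0,44,0,0,0,0,0,0,0,-0.1,0,0,0,0,0,-0.15,0]
}}

```text
time_s: 16.82
position: [0.5511, 0.0712, 0.1002]
tool_rot: [[0.909, -0.003, -0.417], [0.417, 0.0, 0.909], [-0.003, -1.0, 0.002]]
ft_force: [0.9, 0.6, 0.0]
grip_width: 0.0404
```

Emit:
{"fn": "move_arm", "kwargs": {
  "targets": [0,0,0,0,-0.15,0,0,0,0,0,-0.15,0,0,0,0,0,-0.05,0,0,0,0,0,0,0,0,0,0,0,0,0]
}}

```text
time_s: 17.45
position: [0.552, 0.0698, 0.101]
tool_rot: [[0.715, -0.001, -0.699], [0.699, 0.0, 0.715], [-0.001, -1.0, 0.001]]
ft_force: [-0.2, -0.8, -0.5]
grip_width: 0.0409
```

```bash
python3 -c "
from h import *
go(.5539,.0682,.05,134.5);rel()
im=get_image('wrist');save('w11.png',im)
im=get_image('scene');save('s11.png',im,(280,120,440,270),4)
"
```

```text
t 17.45 p [0.552  0.0698 0.101 ] yaw 134.32 q6 -139.3 w 0.0409103455718342 F [-0.15 -0.8  -0.54]
turn about y: -0.0031 rad  shift now-axes [ 0.3 51.  -2.6]  after-turn axes [ 0.3 51.  -2.6]
t 17.45 r 0.0773 ang 222.8 tool x ang 44.3 z 0.101 F [-0.2 -0.8 -0.5] w 0.0409103455718342 q [  -5.   28.   82.    0.   70. -139.]
```

View pics/w11.png

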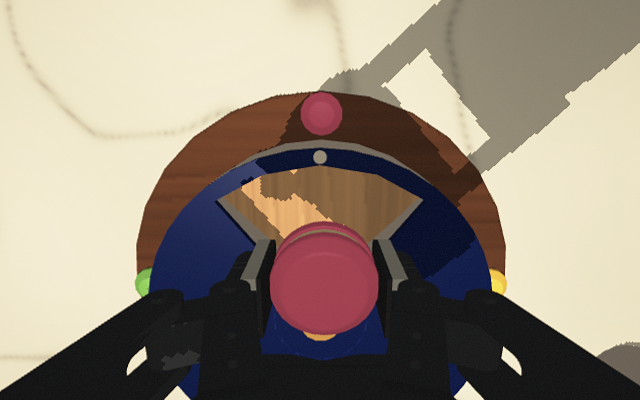

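View pics/s11.png

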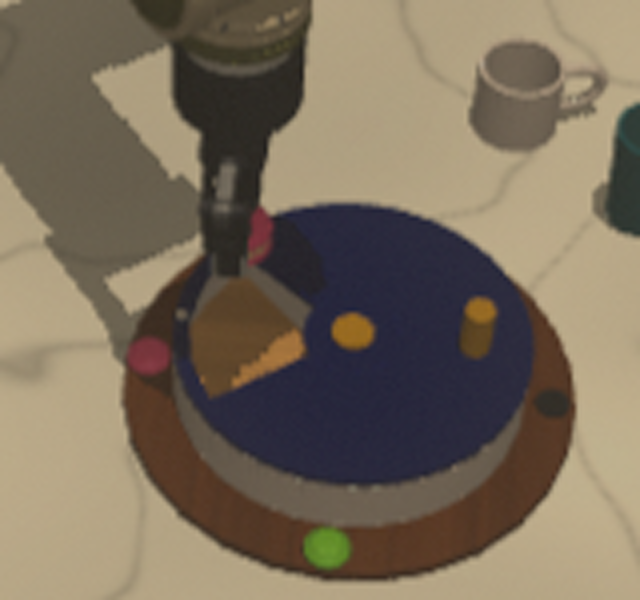

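Emit:
{"fn": "move_arm", "kwargs": {
  "targets": [0,20,-2.5,0,0,0,0,30,0,0,0,0,0,10,0,0,0,0,0,0,0,0,0,0,0,0,0,0,0,0]
}}

```text
time_s: 18.18
position: [0.5549, 0.0674, 0.0426]
tool_rot: [[0.715, 0.002, -0.699], [0.699, -0.0, 0.715], [0.001, -1.0, -0.001]]
ft_force: [0.8, 0.1, -0.4]
grip_width: 0.041
```

```bash
python3 -c "
from h import *
go(.5539,.0682,-.008,134.5);rel()
im=get_image('wrist');save('w12.png',im)
"
```

```text
t 18.175 p [0.5549 0.0674 0.0426] yaw 134.35 q6 -139.6 w 0.04095048349268213 F [ 0.85  0.11 -0.35]
turn about y: -0.0026 rad  shift now-axes [-0.2 50.6  1.3]  after-turn axes [-0.2 50.6  1.3]
t 18.175 r 0.0769 ang 225.5 tool x ang 44.4 z 0.0426 F [ 0.8  0.1 -0.4] w 0.04095048349268213 q [  -5.   32.   86.    0.   62. -140.]
```

View pics/w12.png

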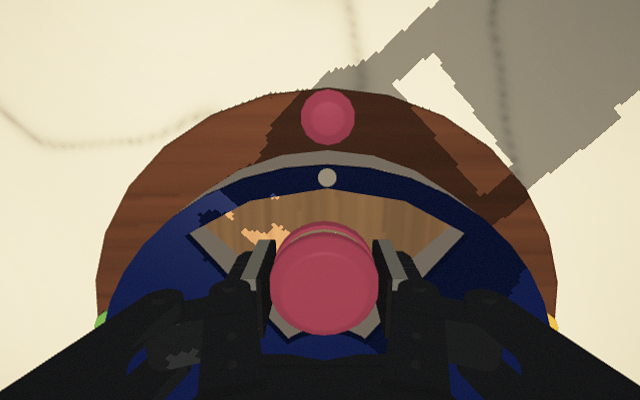

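```bash
python3 -c "
from h import *
im=get_image('wrist');K=np.array(im['intrinsics']);M=np.array(im['mount'])
v,u=np.mgrid[0:400,0:640];z=im['z_map']
p=(np.linalg.inv(K)@np.stack([u.ravel(),v.ravel(),np.ones(u.size)]))*z.ravel()
p=(M[:3,:3]@p+M[:3,3:])*1e3;p=p[:,z.ravel()>0.02]
m=(p[1]<-40)&(abs(p[2])<90)&(p[0]>-40)
p=p[:,m]
for a in range(-120,-25,6):
  q=p[:,(p[1]>=a)&(p[1]<a+6)]
  if q.shape[1]>5: print(a,q.shape[1],'z',q[2].min().round(),q[2].max().round(),'x',q[0].min().round(),q[0].max().round())
"
```

```text
-120 6592 z -63.0 63.0 x -21.0 -10.0
-114 9230 z -63.0 64.0 x -20.0 -4.0
-108 7626 z -60.0 61.0 x -20.0 1.0
-102 4117 z -59.0 60.0 x -20.0 8.0
-96 3785 z -57.0 57.0 x -19.0 11.0
-90 8421 z -54.0 56.0 x -16.0 12.0
-84 2449 z -52.0 54.0 x -16.0 11.0
-78 1035 z -49.0 50.0 x -16.0 -0.0
-72 1328 z -31.0 32.0 x -14.0 10.0
-66 750 z -33.0 35.0 x -14.0 9.0
-60 7726 z -33.0 35.0 x -20.0 19.0
-54 2558 z -33.0 34.0 x -21.0 21.0
-48 629 z -34.0 34.0 x -20.0 -4.0
-42 635 z -32.0 34.0 x -21.0 -4.0
```

Emit:
{"fn": "move_arm", "kwargs": {
  "targets": [-2,10,1,0,0,0,0,15,0,0,0,0,0,10,0,0,0,0,0,5,0,0,0,0,0,3,0,0,0,0]
}}

```text
time_s: 18.9
position: [0.5521, 0.0668, -0.0017]
tool_rot: [[0.715, -0.0, -0.699], [0.699, 0.0, 0.715], [-0.0, -1.0, 0.0]]
ft_force: [0.1, -0.3, -0.6]
grip_width: 0.0407
```

Emit:
{"fn": "move_arm", "kwargs": {
  "targets": [0,3,0,0,0,0,0,3,0,0,0,0,0,2,0,0,0,0,0,0,0,0,0,0,0,0,0,0,0,0]
}}

```text
time_s: 19.52
position: [0.5522, 0.0668, -0.0093]
tool_rot: [[0.715, 0.0, -0.699], [0.699, 0.0, 0.715], [0.0, -1.0, -0.0]]
ft_force: [0.6, 0.8, 0.5]
grip_width: 0.0408
```

```bash
python3 -c "
from h import *
rel()
im=get_image('wrist');save('w13.png',im)
"
```

```text
t 19.525 r 0.0792 ang 224.5 tool x ang 44.4 z -0.0093 F [0.6 0.8 0.5] w 0.04078441959168567 q [  -5.   36.   89.    0.   55. -140.]
```

View pics/w13.png

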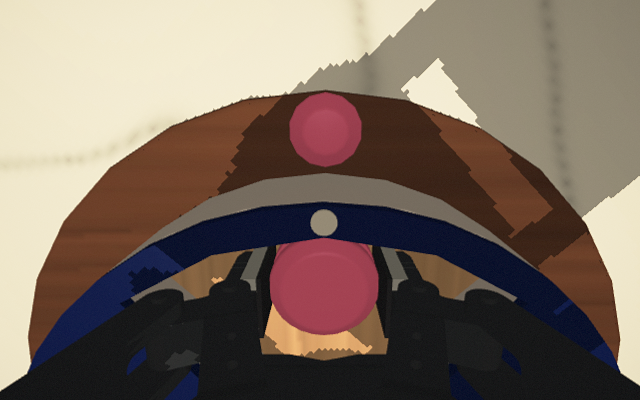

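Emit:
{"fn": "move_arm", "kwargs": {
  "targets": [0,1,0,0,0,0,0,0,0,0,0,0,0,0,0,0,0,0,0,0,0,0,0,0,0,0,0,0,0,0]
}}

```text
time_s: 20.2
position: [0.5522, 0.0668, -0.0102]
tool_rot: [[0.715, 0.0, -0.699], [0.699, -0.0, 0.715], [0.0, -1.0, -0.0]]
ft_force: [-0.1, 0.9, 4.3]
grip_width: 0.041
```

Emit:
{"fn": "move_arm", "kwargs": {
  "targets": [0,0,0,0,0,0,0,0,0,0,0,0,0,0,0,0,0,0,0,0,0,0,0,0,0,0,0,0,0,0],
  "hand": 0.2
}}

```text
time_s: 20.82
position: [0.5521, 0.0668, -0.0104]
tool_rot: [[0.715, 0.0, -0.699], [0.699, 0.0, 0.715], [0.0, -1.0, 0.0]]
ft_force: [-0.4, -0.1, -0.2]
grip_width: 0.0512
```

Emit:
{"fn": "move_arm", "kwargs": {
  "targets": [0,-5,0,0,0,0,0,-15,0,0,0,0,0,-30,0,0,0,0,0,-40,0,0,0,0,0,-30,0,0,0,0]
}}

```text
time_s: 21.45
position: [0.5524, 0.0668, 0.1125]
tool_rot: [[0.715, 0.002, -0.699], [0.699, -0.0, 0.715], [0.002, -1.0, -0.002]]
ft_force: [-0.1, 0.2, -0.2]
grip_width: 0.0514
```

```bash
python3 -c "
from h import *
rel()
go(.6645,.1769,.10,134.4)
im=get_image('wrist');save('w14.png',im)
im=get_image('scene');save('s14.png',im,(280,120,440,270),4)
"
```

```text
t 21.45 r 0.0790 ang 224.6 tool x ang 44.4 z 0.1125 F [-0.1  0.2 -0.2] w 0.05144291892377757 q [  -5.   27.   82.    0.   71. -140.]
t 21.45 p [0.5524 0.0668 0.1125] yaw 134.36 q6 -139.7 w 0.05144291892377757 F [-0.08  0.16 -0.23]
turn about y: -0.0006 rad  shift now-axes [157.1  12.7   0.4]  after-turn axes [157.1  12.7   0.3]
```

View pics/w14.png

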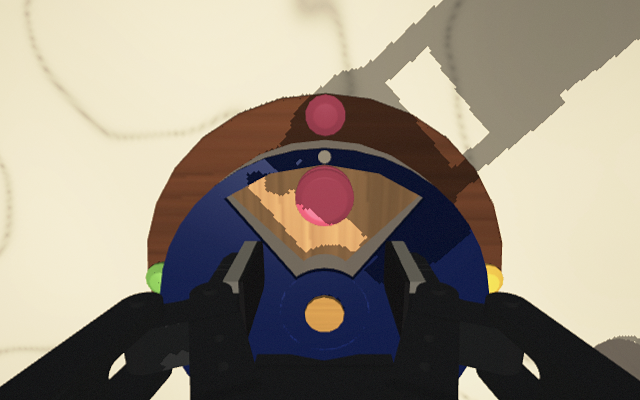

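View pics/s14.png

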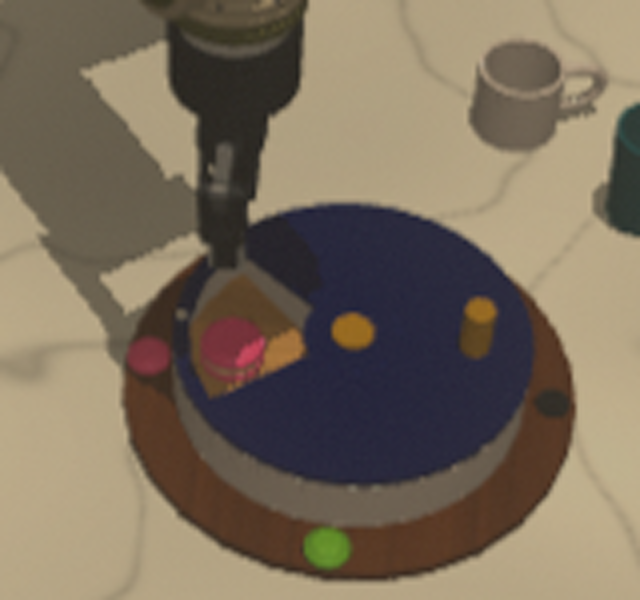

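Emit:
{"fn": "move_arm", "kwargs": {
  "targets": [35,0,0,0,0,0,45,0,0,0,0,0,45,0,0,0,0,0,32,0,0.4,0,0,0,0,0,0,0,0,0],
  "hand": 0.1
}}

```text
time_s: 22.18
position: [0.6644, 0.1782, 0.1085]
tool_rot: [[0.714, -0.001, -0.7], [0.7, 0.0, 0.714], [-0.001, -1.0, 0.001]]
ft_force: [-0.4, 0.1, -0.7]
grip_width: 0.047
```

```bash
python3 -c "
from h import *
im=get_image('wrist');save('w15.png',im)
go(.6645,.1769,.033,134.4)
"
```

```text
t 22.225 p [0.6638 0.1772 0.1088] yaw 134.41 q6 -129.3 w 0.04745778165769377 F [ 0.09 -0.09 -0.56]
turn about y: 0.0003 rad  shift now-axes [ 0.4 75.8 -0.8]  after-turn axes [ 0.4 75.8 -0.8]
```

View pics/w15.png

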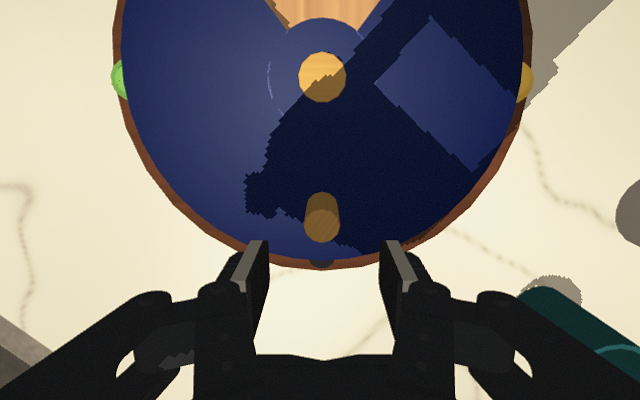

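Emit:
{"fn": "move_arm", "kwargs": {
  "targets": [0.5,20,-0.8,0,0,0,0,28,0,0,0,0,0,20,0,0,0,0,0,8,0,0,0,0,0,0,0,0,0,0]
}}

```text
time_s: 22.85
position: [0.6648, 0.1761, 0.0338]
tool_rot: [[0.715, -0.0, -0.699], [0.699, -0.0, 0.715], [-0.0, -1.0, 0.0]]
ft_force: [-0.1, 0.3, 0.3]
grip_width: 0.0468
```

Emit:
{"fn": "move_arm", "kwargs": {
  "targets": [0,0,0,0,0,0,0,0,0,0,0,0,0,0,0,0,0,0,0,0,0,0,0,0,0,0,0,0,0,0],
  "hand": -1,
  "squeeze": 40
}}

```text
time_s: 23.48
position: [0.6654, 0.1766, 0.0348]
tool_rot: [[0.715, 0.002, -0.699], [0.699, 0.0, 0.715], [0.001, -1.0, -0.001]]
ft_force: [-0.9, -0.4, 6.7]
grip_width: 0.0187
```

```bash
python3 -c "
from h import *
rel()
"
```

```text
t 23.475 r 0.0785 ang 43.8 tool x ang 44.4 z 0.0348 F [-0.9 -0.4  6.7] w 0.018742644389797707 q [   5.   44.   63.   -0.   73. -129.]
```

Emit:
{"fn": "move_arm", "kwargs": {
  "targets": [-0.4,0,-7.8,0,0.1,0,-1.1,0,-13.2,0,0.17,0,-1.1,0,-13.2,0,0.17,0,-1.1,0,-13.2,0,0.17,0,-1.1,0,-13.2,0,0.17,0]
}}

```text
time_s: 24.1
position: [0.6872, 0.1214, 0.0347]
tool_rot: [[1.0, 0.0, 0.011], [-0.011, 0.0, 1.0], [0.0, -1.0, 0.0]]
ft_force: [-6.5, 0.3, 8.4]
grip_width: 0.019
```

Emit:
{"fn": "move_arm", "kwargs": {
  "targets": [-1.1,0,-13.2,0,0.17,0,-1.1,0,-13.2,0,0.17,0,-1.1,0,-13.2,0,0.17,0,-1.1,0,-13.2,0,0.17,0,-1.1,0,-13.2,0,0.17,0]
}}

```text
time_s: 24.72
position: [0.6602, 0.0635, 0.0347]
tool_rot: [[0.652, 0.0, 0.758], [-0.758, 0.001, 0.652], [-0.0, -1.0, 0.001]]
ft_force: [-5.4, 4.9, 8.9]
grip_width: 0.0193
```

```bash
python3 -c "
from h import *
rel()
"
```

```text
t 24.725 r 0.0781 ang 311.2 tool x ang 310.7 z 0.0347 F [-5.4  4.9  8.9] w 0.019312229528900625 q [ -5.  41.  68.   0.  71. -45.]
```

Emit:
{"fn": "move_arm", "kwargs": {
  "targets": [-1.3,0,-13.2,0,0.17,0,-1.3,0,-13.2,0,0.17,0,-1.2,0,-13.2,0,0.17,0,-1.1,0,-13.2,0,0.17,0,-1.1,0,-13.2,0,0.17,0]
}}

```text
time_s: 25.35
position: [0.5987, 0.0453, 0.0347]
tool_rot: [[-0.14, 0.002, 0.99], [-0.99, 0.0, -0.14], [-0.0, -1.0, 0.002]]
ft_force: [-0.9, 4.7, 5.9]
grip_width: 0.0193
```

Emit:
{"fn": "move_arm", "kwargs": {
  "targets": [-1.1,0,-13.2,0,0.17,0,-1.1,0,-13.2,0,0.17,0,-1.1,0,-13.2,0,0.17,0,-0.8,0,-11.5,0,0.15,0,0,0,0,0,0,0]
}}

```text
time_s: 25.98
position: [0.5535, 0.0682, 0.0347]
tool_rot: [[-0.714, 0.001, 0.7], [-0.7, 0.0, -0.714], [-0.001, -1.0, 0.001]]
ft_force: [-2.2, 0.6, 7.1]
grip_width: 0.0189
```

Emit:
{"fn": "move_arm", "kwargs": {
  "targets": [0,0,0,0,0,0,0,0,0,0,0,0,0,0,0,0,0,0,0,0,0,0,0,0,0,0,0,0,0,0]
}}

```text
time_s: 26.6
position: [0.5537, 0.0679, 0.0347]
tool_rot: [[-0.713, 0.001, 0.701], [-0.701, 0.0, -0.713], [-0.001, -1.0, 0.001]]
ft_force: [-2.8, 2.7, 8.8]
grip_width: 0.019
```

```bash
python3 -c "
from h import *
rel()
im=get_image('scene');save('s16.png',im,(280,120,440,270),4)
"
```

```text
t 26.6 r 0.0774 ang 224.7 tool x ang 224.5 z 0.0347 F [-2.8  2.7  8.8] w 0.019016870550439907 q [-5. 33. 87.  0. 61. 40.]
```

View pics/s16.png

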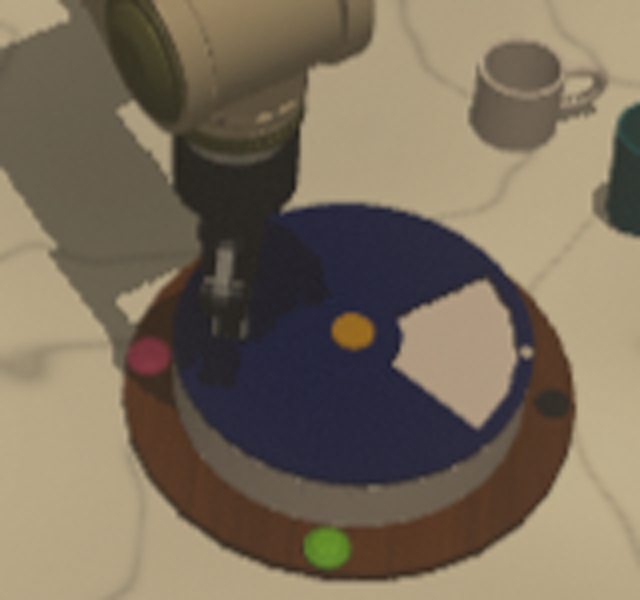

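```bash
python3 -c "
from h import *
S=np.load('pics/scene0.npy',allow_pickle=True).item()
f=lambda a,b,z:px(S,280+a/4-.4,120+b/4-.4,z)
d=f(527,352,.061);m=f(553,403,.015)
for ax in((.6097,.1241),(.6087,.1225)):
  print([np.degrees(np.arctan2(q[1]-ax[1],q[0]-ax[0])) for q in(d,m)])
"
```

```text
[np.float64(44.450097593051076), np.float64(43.39784199599683)]
[np.float64(44.67413574175685), np.float64(43.59849991235794)]
```

Emit:
{"fn": "move_arm", "kwargs": {
  "targets": [0,0,0,0,0,0,0,0,0,0,0,0,0,0,0,0,0,0,0,-10,0,0,0,0,0,-15,0,0,0,0],
  "hand": 0.2
}}

```text
time_s: 27.28
position: [0.5535, 0.0675, 0.0594]
tool_rot: [[-0.714, -0.0, 0.7], [-0.7, 0.0, -0.714], [0.0, -1.0, -0.0]]
ft_force: [-0.3, 0.4, 0.6]
grip_width: 0.0508
```

Emit:
{"fn": "move_arm", "kwargs": {
  "targets": [0,-30,0,0,0,0,0,-40,0,0,0,0,30,-40,0,0,0,0,40,0,0,0,0,0,40,0,0,0,0,0]
}}

```text
time_s: 27.9
position: [0.4744, -0.0103, 0.1701]
tool_rot: [[-0.714, 0.002, 0.701], [-0.701, -0.001, -0.714], [-0.001, -1.0, 0.002]]
ft_force: [-0.2, -0.0, 1.7]
grip_width: 0.0513
```

Emit:
{"fn": "move_arm", "kwargs": {
  "targets": [40,0,0,0,0,0,40,0,0,0,0,0,0,0,0,0,0,0,0,0,0,0,0,0,0,0,0,0,0,0]
}}

```text
time_s: 28.52
position: [0.4185, -0.0651, 0.1689]
tool_rot: [[-0.713, 0.001, 0.701], [-0.701, -0.0, -0.713], [-0.0, -1.0, 0.0]]
ft_force: [-0.3, -0.1, 0.3]
grip_width: 0.0514
```

```bash
python3 -c "
from h import *
rel()
im=get_image('scene');save('s17.png',im,(280,120,440,270),4)
im=get_image('wrist');save('w17.png',im)
im=get_image('top');save('t17.png',im)
save('t17c.png',im,(225,105,370,245),5)
"
```

```text
t 28.525 r 0.2670 ang 224.6 tool x ang 224.5 z 0.1689 F [-0.3 -0.1  0.3] w 0.051411122743604064 q [-25.  11.  96.   0.  73.  21.]
```

View pics/s17.png

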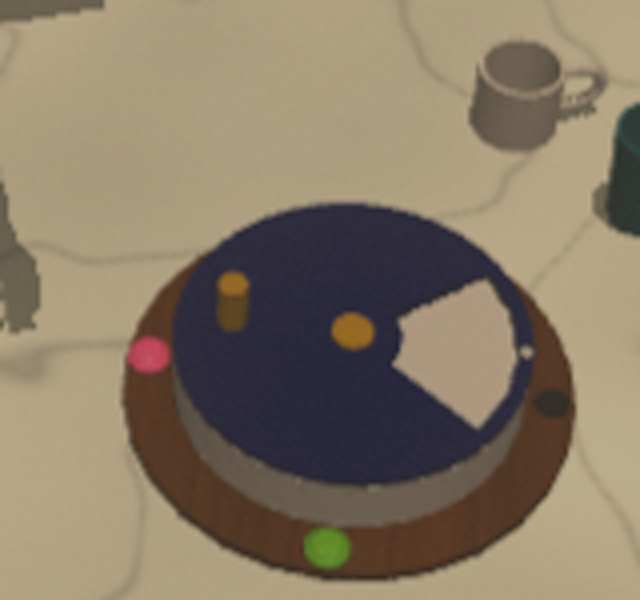

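View pics/t17.png

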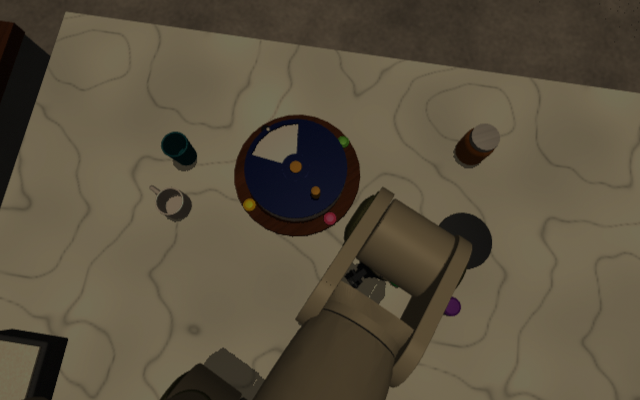

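View pics/w17.png

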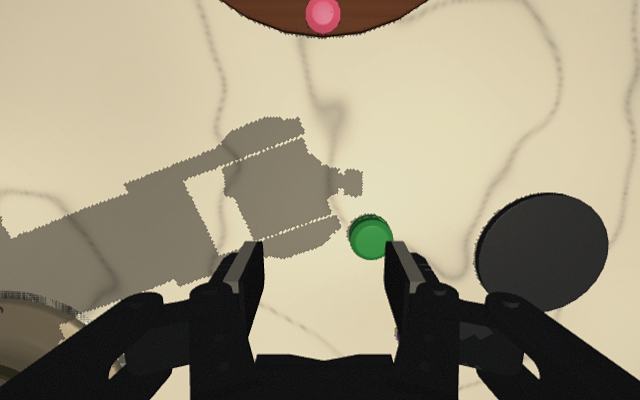

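```bash
python3 -c "
from h import *
print(env.close_job())"
```

```text
the job is handed in; nothing more can be done
None
```

I carried out the whole task and handed it in at about 28.7 s of the 67 s allowed. No verdict was reported.

**What I did**
- I turned the lid about 194° counterclockwise by the knob, until its opening stood over the compartment with the pink tag.
- I set the pink macaron on the floor of that compartment, about 79 mm from the axis, under light contact (about 4 N). Then I released it.
- I turned the lid back 180°, let go and drew the arm clear.

**Last checks**
- **Opening step:** the dot was about 22 mm from the pink tag (limit 33 mm).
- **Macaron:** the pictures taken after release show it lying flat in the compartment. The shut lid hides it now, so I could not look at it again.
- **Lid:** the dot points about 1° (0.02 rad) from the black mark, against a limit of 0.12 rad. It had not moved in the picture taken after I let go.
- **Cup, jar and glass:** all three are at the same image positions as at the start.
- **Arm:** it ended clear of everything, with the measured force near zero.

**What disagreed or went wrong**
- **Finger position:** the cameras put the fingertips about 30–37 mm behind the reported TCP, not 8 mm ahead as described. My first close on the knob therefore shut in the air above it. I worked from the measured offset after that.
- **Grip on the slate:** closing on the macaron pressed down on the slate with about 21 N, because the pads swing forward as they shut.
- **Position estimates:** the wrist camera and the fixed cameras differed by 2 to 6 mm.

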